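Seat the keyed hub on the turntable spindle

TASK

Fit the flanged steel hub from the bench, flange down, over the upright spindle of the turntable drive: turn it on the spindle under light pressure until its tab drops into the keyway and the flange sits down flat on the spindle's shoulder, then let go. Do not force it down while the tab is still on the end of the spindle, and leave everything else on the bench where it is.

Things in the scene. Friction and masses are not known exactly. Their poses are not given: they have to be found in the camera images.
- hub: Keyed hub, bare steel, 0.45 to 0.75 kg, lying flange down. Flange 80 mm across, 10 mm thick; above it a round collar 54 mm across from 10 to 40 mm height (grip it there). Bore 37.6 mm across right through, mouth flared to 44 mm in the bottom 4.5 mm. Origin: on the axis at the flange's underside; z up the axis, +x from the axis towards the tab. It starts with the tab within 1.2 rad of world -x.
- tab (a point): On the hub: middle of the lower face of its single tab, 15.5 mm from the axis along the hub's +x, 28 mm above the flange's underside. The tab is 8 mm wide, stands inward from the bore wall to 12 mm from the axis, and fills the bore's top 12 mm (28 to 40 mm height). Axes as the hub's.
- drive: Turntable drive bolted to the bench: base plate 200 x 150 x 12 mm, grey gearbox 120 x 116 mm, top at 87 mm; bearing cover 100 mm across up to 95 mm (screw heads 99 mm); finned motor 85 mm across reaching 182 mm out along +x, top at 95 mm. Origin: on the spindle's axis at bench level; z up, +x towards the motor, -x its front.
- seat (a point): On the spindle's axis at the top of its shoulder (60 mm across), 107 mm above the bench. The hub's origin comes here when home. Axes are the drive's (they do not turn with the spindle). Above it the spindle is 36 mm in diameter for 40 mm: 0.8 mm play all round in the hub's bore. The gearbox holds the spindle still against hand forces.
- spindle_end (a point): On the spindle's axis at its flat upper end, 40 mm above the shoulder; a 16 mm threaded nose goes 18 mm further up. A keyway 9.6 mm wide (tab: 0.8 mm play each side), 7.7 mm deep, runs 20 mm down the side from this end. It points to the drive's -x, up to 0.85 rad to either side: its angle is not measured. With the tab resting on this end the hub is 12 mm short of home.
- star_nut: Black five-lobed hand nut with a steel foot, 56 mm across and 30 mm high, loose on the bench; origin at the centre of its underside. Not used, leave it. Hub and nut lie one on each side of the drive, either way round.
- spacer: Plain steel spacer ring without flange or tab, 54 mm across, 37.6 mm bore, 18 mm high, loose on the bench in front of the drive; origin at the centre of its underside. Not used, leave it.
- tub: Open white plastic tub, 110 mm across and 100 mm high, loose on the bench; origin at the centre of its underside. Leave it.
- resin_pot: Amber jar with a white lid, 68 mm across and 85 mm high, loose on the bench; origin at the centre of its underside. Leave it.

How it is judged:
By the outcome, as a careful person would: the job done as asked, in the order asked, and still so for the second after the job is handed in, with the robot touching nothing.
It also fails if it takes over 67 s, if anything falls off the work surface, if the arm or the gripper's body presses on something with over 40 N, if the wrist force passes 120 N, or if a joint passes its speed limit or range.

ROBOT

A 6-joint arm with a two-finger parallel gripper is mounted at the origin on the work surface. World frame = base frame: x ahead of the robot, y to its left, z up, the work surface at z = 0. Lengths are in m, angles in rad, forces in N, time in s.
With the tool pointing down it reaches from about 0.35 to 0.975 m from the base axis. Payload 4.9 kg.
Tool frame: the origin (TCP) lies at the very end of the fingers, on their centre line; the grasp point (between the pads) lies 19 mm behind it; x points along the fingers, y is the direction in which the jaws open and shut, and the axes are right-handed (so a half turn about x gives the same grasp; the last joint's range is limited). The gripper opens to 85 mm and grips with 20 to 120 N. Pads are 22 mm wide; open, the fingers measure 114 mm over their backs; the gripper's body (76 mm by 85 mm) begins 54 mm behind the grasp point. The pads swing forward as they close: fully open they stand 13 mm farther back than shut.
Start: joints at [1.162, 0.053, 1.613, -0, 1.476, -0.119], TCP at [0.179, 0.599, 0.231] pointing down, gripper open.
Joint ranges: [-3.01, 3.01], [-1.01, 2.22], [0.06, 2.58], [-1.02, 4.17], [0.09, 2.62], [-3.14, 3.14]. Speed limits (rad/s): [2.57, 2.57, 3.14, 3.14, 3.14, 3.14].

INTERFACE

Orientations are given as a unit quaternion [w, x, y, z].
In Python, from plant import manip gives the robot as it stands.
- The arm moves only by the tool play_rows, never from a script. Its argument "plan" is a list of rows, each a list of 5 numbers: the shift along the tool's x, y, z in mm, then the turn about the tool's x in rad, then the closure, from -1 (fully open) to 1 (shut). A call has 1 to 8 rows; each row is the pose to reach, as a shift and turn from the pose commanded when the call began, along the tool's axes at that moment; what a row does not reach only later rows make up. A row lasts 1/8 s, in which the tool goes at most 62.5 mm and 10.7 degrees, less where a joint would pass 70% of its speed; a pose out of reach is approached as far as the arm can. A call with a gripper value outside its range is refused whole. The fingers move at their own pace and stop on an object; the grip force is fixed at half the most. Time passes only in rows, so rows that repeat a pose let the fingers close. It gives the time, the measured TCP pose, the force and the opening at its end, in the units of the state.
- manip.state(): the state, without advancing time (a new reading comes with each control period).
- manip.grab_frame(name): name is "side" or "top"; returns a dict with "img" (480x640x3 uint8, red, green, blue), "range_z" (480x640 float32, m along the optical axis (not along the pixel's ray), 0 where there is no reading), "fx", "fy", "cx", "cy" (pixels), "origin" and "rotation" of the camera in the world. Camera axes: x right, y up, looking along -z (the intrinsics and any distortion apply to the point x, -y, -z); pixel columns grow to the right and rows downward; lengths in m; the calibration is good to about 2 mm. A picture is of the moment at which its call begins.
- manip.job_done(): hands the job in, once; it reports no verdict.
The state is a dict: "time": time; "joint_pos": joint angles; "joint_vel": joint speeds; "joint_efforts": joint torques, N m; "tool_pos": TCP position; "tool_rot": TCP orientation; "contact_force": force on the tool from outside, world axes, zero at the start; "ft_torque": the same for the moment, N m; "gripper_width": opening from 0.0 (shut) to 1.0 (fully open).
Only numpy, scipy, OpenCV 4.12 (cv2) and the standard library are available. Lean on these libraries where they do the work, as an engineer would, in place of code of your own. Each camera call takes 0.05 s, during which the arm holds its last target. There are 200 camera calls.

## Working session

There is one attempt and no reset: what is moved stays moved. The work goes in short steps, Python scripts to look and compute and a tool call to move; the robot and the scene stay as the last step left them, time stands still between calls to the robot, and variables do not carry over. Pictures are saved under pics/ and viewed, about 8 in all and at most 12, crops included, and the job is handed in when it is done.

Besides the shell and the picture viewer there is one more tool, called after "Call:" as name([rows], argument=value, ...), one row to a line, values as JSON. play_rows: Moves the arm, as the interface text tells. Its arguments: {"type":"object","properties":{"plan":{"type":"array"}},"required":["plan"]}

```bash
mkdir -p pics
cat > h.py <<'E'
import numpy as np, cv2
from plant import manip
def grab(n):
    f=manip.grab_frame(n); return f
def cloud(f):
    z=f["range_z"]; v,u=np.mgrid[:480,:640]
    p=np.stack([(u-f["cx"])/f["fx"]*z,-(v-f["cy"])/f["fy"]*z,-z],-1)
    return p@np.array(f["rotation"]).T+np.array(f["origin"])
def save(f,name,s=1,crop=None):
    im=cv2.cvtColor(f["img"],cv2.COLOR_RGB2BGR)
    if crop: a,b,c,d=crop; im=im[b:d,a:c]
    cv2.imwrite("pics/"+name,cv2.resize(im,None,fx=s,fy=s,interpolation=cv2.INTER_CUBIC))
E
python3 - <<'E'
from h import *
s=manip.state(); print(s)
for n in("top","side"):
    f=grab(n); print({k:v for k,v in f.items() if k not in("img","range_z")}); save(f,n+"1.png")
    p=cloud(f); np.savez(n+"1.npz",p=p,z=f["range_z"],img=f["img"])
    print((f["range_z"]>0).mean())
E
```

```text
{'time': 0.0, 'joint_pos': array([ 1.16202392e+00,  5.34018528e-02,  1.61428903e+00,  2.20273192e-06,
        1.47599633e+00, -1.18983014e-01]), 'joint_vel': array([-7.36114589e-05,  4.93136521e-04,  4.83094484e-05,  1.62543241e-03,
        1.22899787e-04,  3.83051834e-04]), 'joint_efforts': array([-1.05010939e-03, -3.93689525e+01, -3.70175421e+01, -1.67753615e-04,
        7.08385240e-03, -1.28829726e-05]), 'tool_pos': array([0.17833458, 0.59837024, 0.23003809]), 'tool_rot': array([ 0.6995028 ,  0.10138321,  0.6998906 , -0.10281262]), 'contact_force': array([ 0.03526492, -0.94196337, -0.1778686 ]), 'ft_torque': array([0.02344851, 0.04439633, 0.0394004 ]), 'gripper_width': 1.0034021250946383}
{'fx': 468.0997556883649, 'fy': 468.0997556883649, 'cx': 326.0380020626553, 'cy': 241.61210728646867, 'origin': array([0.486557  , 0.00636277, 1.11284153]), 'rotation': array([-0.70273579, -0.01838818,  0.01349449,  0.71108521])}Traceback (most recent call last):
  File "<stdin>", line 5, in <module>
  File "h.py", line 8, in cloud
    return p@np.array(f["rotation"]).T+np.array(f["origin"])
           ~^~~~~~~~~~~~~~~~~~~~~~~~~~
ValueError: matmul: Input operand 1 has a mismatch in its core dimension 0, with gufunc signature (n?,k),(k,m?)->(n?,m?) (size 4 is different from 3)
```

View pics/top1.png

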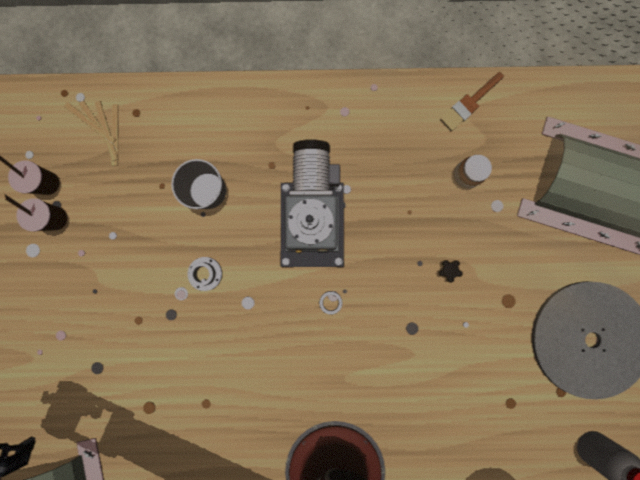

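The top view shows the drive with its spindle at about (310,220) and the motor towards image up (+x). The hub is at (205,274), the nut at (450,270), the spacer at (331,302), the tub at (198,186) and the jar at (475,170). The rotation comes as a quaternion, so I'll fix the helper.

```bash
sed -i 's/np.array(f\["rotation"\]).T/R(f).T/' h.py
cat >> h.py <<'E'
from scipy.spatial.transform import Rotation
def R(f): return Rotation.from_quat(f["rotation"],scalar_first=True).as_matrix()
def ray(f,uv,h):
    uv=np.atleast_2d(uv).astype(float)
    d=np.stack([(uv[:,0]-f["cx"])/f["fx"],-(uv[:,1]-f["cy"])/f["fy"],-np.ones(len(uv))],-1)@R(f).T
    return f["origin"]+d*((h-f["origin"][2])/d[:,2])[:,None]
def pix(f,P):
    q=(np.atleast_2d(P)-f["origin"])@R(f)
    return np.stack([f["cx"]-f["fx"]*q[:,0]/q[:,2],f["cy"]+f["fy"]*q[:,1]/q[:,2]],-1)
E
python3 - <<'E'
from h import *
f=grab("top"); g=grab("side"); save(g,"side1.png")
import pickle; pickle.dump((f,g),open("f1.pkl","wb"))
print(R(g),g["origin"],g["fx"])
p=cloud(f); ok=f["range_z"]>0
print(ok.mean(), (g["range_z"]>0).mean())
# table height nearby
print("table",np.median(p[300:400,180:280,2]))
def circ(c,r,zlo,zhi,name):
    u,v=c; m=np.zeros((480,640),bool); m[v-r:v+r,u-r:u+r]=1
    m&=ok&(p[...,2]>zlo)&(p[...,2]<zhi); q=p[m]
    (cx,cy),rr=cv2.minEnclosingCircle(q[:,:2].astype(np.float32)); print(name,len(q),q.mean(0),"enc",cx,cy,rr)
circ((205,274),30,.03,.055,"collar");circ((205,274),30,.004,.055,"hub")
circ((310,220),35,.09,.2,"cover");circ((310,220),35,.135,.2,"spin");circ((331,302),25,.01,.03,"spacer")
circ((198,186),40,.08,.12,"tub")
for c,n in(((205,274),"hub"),((310,220),"drv")):
    print(n);u,v=c;print(np.round(p[v-20:v+21:2,u-20:u+21:2,2]*1000).astype(int))
# outer contour of base plate -> yaw
E
```

```text
[[ 0.99545133  0.04257595 -0.08522871]
 [-0.09311357  0.62410178 -0.77577499]
 [ 0.02016204  0.7801822   0.62522734]] [ 0.46191246 -0.75818925  0.71895818] 540.4961012035967
0.9960611979166667 0.9959016927083333
table 0.0008296358224365585
collar 287 [0.46415947 0.29948129 0.03992606] enc 0.464515745639801 0.29984286427497864 0.027912389487028122
hub 985 [0.46494832 0.29888291 0.01892692] enc 0.4634735584259033 0.3022083640098572 0.09415803849697113
cover 1771 [0.57921443 0.04527188 0.10548485] enc 0.5867580771446228 0.041810762137174606 0.07525377720594406
spin 227 [0.57805205 0.04543735 0.15149235] enc 0.5776868462562561 0.04569006338715553 0.017950553447008133
spacer 221 [0.3948641  0.00406589 0.01839858] enc 0.3944183588027954 0.004090366419404745 0.02691604010760784
tub 572 [0.66767661 0.30266161 0.0953132 ] enc 0.662696123123169 0.29419904947280884 0.05516095831990242
hub
[[-1  4  0  0  0  1 -1  2  3  1  2  0  1 -1  1  0  0 -4  2  1 -1]
 [ 1  1  1  2  2  1  1  2 -2  0  2 -4  3 -1  2 -1  4  2 -3  0  3]
 [-2 -1  1  5  3  0  5 14 10 14  9 13 10 12 -2  2  0 -1 -1  2  1]
 [-2 -1  3 
[... 2792 characters left out ...]
7
   109  108  106  100   97   98   95]
 [  95   93   96   95   99   94  107  105  106  109  108  108  107  107
   106  108   93   97   95   96   95]
 [  88   95   98   97   96   96   97  108  107  109  108  108  106  110
   110   95   98   95   95   94   94]
 [  85   89   96   96   94   94   97   93   97  104  107  106   97   94
    98   96   94   98   94   92   87]
 [  86   87   98  100   99   93   96   95   97   99   94   92   97   96
    95   96   94   97   98   89   88]
 [  86   88   86   94   97   97   96   97   98   94   97   98   98  100
    98   96   96   98   93   87   87]
 [  89   89   86   85   88   92   91   95   95   97   97   96   94   97
    95   95   95   87   83   88   89]]
```

Run:
```python
from h import *
import pickle
f,g=pickle.load(open("f1.pkl","rb"))
im=cv2.cvtColor(f["img"],cv2.COLOR_RGB2BGR)
a=cv2.resize(im[245:305,175:235],(400,400),interpolation=cv2.INTER_CUBIC)
b=cv2.resize(im[190:250,280:340],(400,400),interpolation=cv2.INTER_CUBIC)
cv2.imwrite("pics/crops1.png",np.hstack([a,b]))
```

```text
(no output)
```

View pics/side1.png

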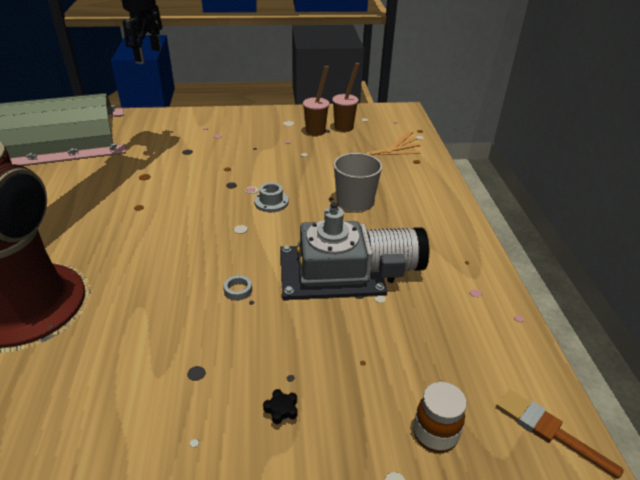

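View pics/crops1.png

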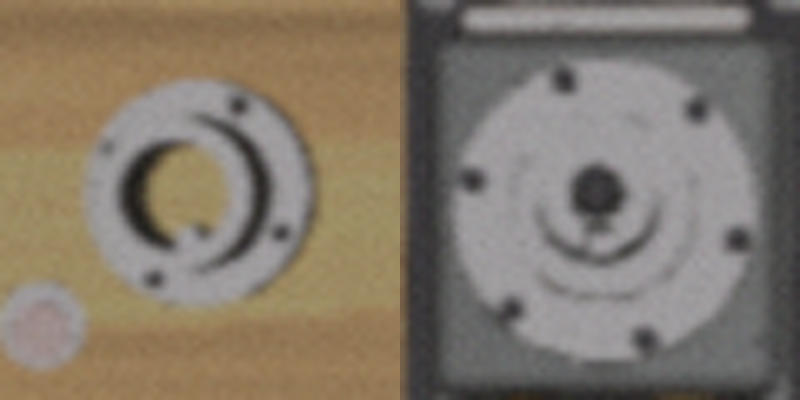

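The side view shows the hub upright at (271,195), the spindle at (334,218) and the other items clear of the route. In the crops, the hub's tab is at about (190,238), lower left of the bore. The keyway is at about (598,235), below the nose, close to the drive's -x.

```bash
cat >> h.py <<'E'
def goal(P,yaw=None):
    """shift (mm, tool axes) and turn to bring TCP to P with jaw(y) axis at world yaw (mod pi)"""
    s=manip.state(); T=Rotation.from_quat(s["tool_rot"],scalar_first=True).as_matrix()
    d=(np.array(P)-s["tool_pos"])@T*1000
    y0=np.arctan2(T[1,1],T[0,1]); t=0 if yaw is None else -((yaw-y0+np.pi/2)%np.pi-np.pi/2)
    print("tool x",T[:,0].round(4),"jaw yaw",y0.round(3),"tcp",s["tool_pos"].round(4)); print("shift",d.round(1),"turn",round(t,3),"j",s["joint_pos"].round(3))
E
python3 - <<'E'
from h import *
import pickle
f,g=pickle.load(open("f1.pkl","rb"))
p=cloud(f)
gs=cv2.cvtColor(f["img"],cv2.COLOR_RGB2GRAY)
def ring(c,h,r0,r1,lo,hi):
    c=np.array(c); d=p[...,:2]-c; r=np.hypot(*np.moveaxis(d,-1,0)); m=(r>r0)&(r<r1)&(p[...,2]>lo)&(p[...,2]<hi)
    q=d[m]; print(len(q),"mean",q.mean(0),"ang from -x",np.arctan2(-q[:,1].mean(),-q[:,0].mean()));return
ring((.4644,.2997),.04,.008,.0165,.03,.05)
ring((.5777,.0457),.147,.009,.0175,.11,.143)
# brightness around circle
for c,h,rr in (((.4644,.2997),.04,(.0135,.0155)),((.5777,.0457),.147,(.0125,.015,.0165))):
    for r in rr:
        a=np.arange(-1.5,1.51,.15)
        P=np.c_[c[0]-r*np.cos(a),c[1]-r*np.sin(a),0*a+h]
        uv=pix(f,P).astype(np.float32); print(r,cv2.remap(gs,uv[None,:,0],uv[None,:,1],1)[0])
# base plate yaw: low points contour near drive
m=((p[...,2]>.006)&(p[...,2]<.02)).astype(np.uint8); m[:170]=0;m[280:]=0;m[:,:270]=0;m[:,355:]=0
m=cv2.morphologyEx(m,cv2.MORPH_OPEN,np.ones((2,2)))
q=p[m>0][:,:2].astype(np.float32)*1000; print(cv2.minAreaRect(q))
goal((.4644,.2997,.12),None)
E
```

```text
12 mean [-0.01297225 -0.0048582 ] ang from -x 0.35833833990733943
24 mean [-0.01302864 -0.00056101] ang from -x 0.04303313428609168
0.0135 [ 58  55  54  56  61  71  82  96 108 127 145 152 144 116 103 121 136 141
 141 140 142]
0.0155 [ 40  38  37  39  42  41  52  56  78 105 139 155 148 120 106 119 142 145
 145 142 145]
0.0125 [153 154 148 152 153 152 139 121 114 127 131 139 142 150 156 154 157 158
 155 152 157]
0.015 [157 157 155 157 157 155 154 134 128 151 156 157 147 143 150 150 143 139
 139 143 148]
0.0165 [153 150 150 153 151 146 142 130 120 142 150 141 125 117 120 123 122 118
 127 133 142]
((577.0472412109375, 42.96995544433594), (149.5424041748047, 200.53292846679688), 89.34870147705078)
tool x [-7.0e-04 -1.5e-03 -1.0e+00] jaw yaw 1.281 tcp [0.1784 0.5985 0.2303]
shift [ 110.6 -204.4  359.5] turn 0 j [ 1.162  0.053  1.614  0.     1.476 -0.119]
```

Call:
play_rows([
  [110,-204,359,0,-1],
  [110,-204,359,0,-1],
  [110,-204,359,0,-1],
  [110,-204,359,0,-1],
  [110,-204,359,0,-1],
  [110,-204,359,0,-1],
  [110,-204,359,0,-1],
  [110,-204,359,0,-1],
])

```text
time: 1.15
tool_pos: [0.4652, 0.2981, 0.1197]
tool_rot: [0.699, 0.103, 0.7, -0.105]
contact_force: [-0.5, -0.1, -0.1]
gripper_width: 0.995
```

Run:
```python
from h import *
f=grab("top"); g=grab("side"); goal((.4644,.2997,.013))
im=[]
for F in(f,g):
    c=pix(F,[[.4644,.2997,.08]])[0].astype(int); print(c)
    x=max(c[0]-50,0);y=max(c[1]-50,0)
    im.append(cv2.resize(cv2.cvtColor(F["img"],cv2.COLOR_RGB2BGR)[y:y+100,x:x+100],(400,400),interpolation=cv2.INTER_CUBIC))
cv2.imwrite("pics/above.png",np.hstack(im))
# fingertip depth points
for F,n in((f,"top"),(g,"side")):
    p=cloud(F); m=(p[...,2]>.09)&(p[...,2]<.18)&(np.abs(p[...,0]-.464)<.06)&(np.abs(p[...,1]-.3)<.09)
    q=p[m]; print(n,len(q))
    if len(q): 
        for s in(-1,1):
            k=q[(q[:,1]-.3)*s>0.02]; print(s,len(k),k.mean(0) if len(k) else 0,k.min(0) if len(k) else 0,k.max(0) if len(k) else 0)
```

```text
tool x [-1.1e-03  1.0e-04 -1.0e+00] jaw yaw 1.28 tcp [0.4641 0.3006 0.1209]
shift [107.9  -0.8   0.6] turn 0 j [ 4.400e-01 -2.300e-02  1.880e+00  1.000e-03  1.286e+00 -8.400e-01]
[196 274]
[269 172]
top 12
-1 12 [0.4629085  0.24832733 0.15537387] [0.45953941 0.24375403 0.13372568] [0.46490314 0.25313228 0.17793483]
1 0 0 0 0
side 308
-1 165 [0.45308145 0.24778809 0.15374939] [0.43514232 0.22831978 0.13245405] [0.4639936  0.25692472 0.17986219]
1 143 [0.48213725 0.33992643 0.15350806] [0.46886114 0.33131268 0.13220875] [0.49770485 0.36360411 0.17983182]
```

View pics/above.png

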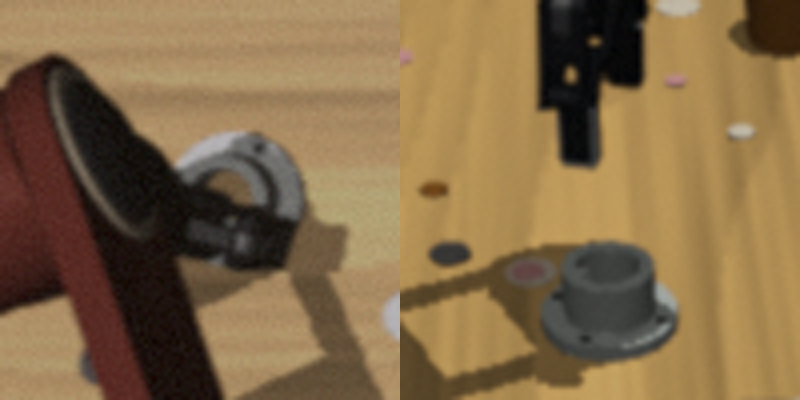

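Side crop: the open jaws straddle the hub and line up with it. In the top crop the arm partly hides it. I'll descend, grip once, open, turn 90° and grip again, so that the hub centres on the tool axis in both directions.

Call:
play_rows([
  [55,0,0,0,-1],
  [95,-1,0,0,-1],
  [107,-1,0,0,-1],
  [107,-1,0,0,-1],
  [107,-1,0,0,1],
  [107,-1,0,0,1],
  [107,-1,0,0,1],
  [107,-1,0,0,1],
])

```text
time: 2.25
tool_pos: [0.4659, 0.3012, 0.0169]
tool_rot: [0.701, 0.103, 0.698, -0.101]
contact_force: [-0.4, 1.7, 6.2]
gripper_width: 0.614
```

Call:
play_rows([
  [0,0,0,0,1],
  [0,0,0,0,1],
  [0,0,0,0,1],
  [0,0,0,0,1],
  [0,0,0,0,1],
])

```text
time: 2.88
tool_pos: [0.4659, 0.3012, 0.0169]
tool_rot: [0.701, 0.103, 0.698, -0.101]
contact_force: [-0.1, 2.4, 5.8]
gripper_width: 0.61
```

Call:
play_rows([
  [0,0,0,0,-1],
  [0,0,0,0,-1],
  [0,0,0,0,-1],
  [0,0,0,0,-1],
  [-3,0,0,0.17,-1],
  [-3,0,0,0.34,-1],
  [-3,0,0,0.51,-1],
  [-3,0,0,0.68,-1],
])

```text
time: 3.88
tool_pos: [0.464, 0.2998, 0.0172]
tool_rot: [0.625, 0.331, 0.625, -0.331]
contact_force: [-1.2, 0.1, -0.5]
gripper_width: 1.001
```

Call:
play_rows([
  [0,0,0,0.17,-1],
  [0,0,0,0.34,-1],
  [0,0,0,0.51,-1],
  [0,0,0,0.68,-1],
  [0,0,0,0.85,-1],
  [0,0,0,0.89,-1],
  [0,0,0,0.89,-1],
  [0,0,0,0.89,-1],
])

```text
time: 4.88
tool_pos: [0.464, 0.2998, 0.0172]
tool_rot: [-0.423, -0.567, -0.423, 0.567]
contact_force: [0.2, -0.3, 0.5]
gripper_width: 1.001
```

Call:
play_rows([
  [0,0,0,0,1],
  [0,0,0,0,1],
  [0,0,0,0,1],
  [0,0,0,0,1],
  [0,0,0,0,1],
  [0,0,0,0,1],
  [0,0,0,0,1],
])

```text
time: 5.75
tool_pos: [0.4641, 0.3001, 0.0178]
tool_rot: [0.423, 0.567, 0.423, -0.567]
contact_force: [-2.6, -0.6, 4.9]
gripper_width: 0.613
```

Run:
```python
from h import *
goal((.5777,.0457,.21)); s=manip.state(); print(s["contact_force"],s["gripper_width"])
```

```text
tool x [-1.e-04  3.e-04 -1.e+00] jaw yaw -0.289 tcp [0.4641 0.3001 0.0178]
shift [-192.3  181.4  211.4] turn 0 j [0.439 0.116 1.931 0.    1.095 0.728]
[-2.55906878 -0.55797352  4.93863308] 0.6127722117648318
```

Call:
play_rows([
  [-15,0,0,0,1],
  [-50,0,0,0,1],
  [-100,0,0,0,1],
  [-150,0,0,0,1],
  [-192,0,0,0,1],
  [-192,0,0,0,1],
])

```text
time: 6.5
tool_pos: [0.466, 0.3007, 0.2132]
tool_rot: [0.423, 0.57, 0.422, -0.564]
contact_force: [0.5, -0.3, -5.8]
gripper_width: 0.615
```

Call:
play_rows([
  [0,22,26,0,1],
  [0,53,62,0,1],
  [0,84,98,0,1],
  [0,114,134,0,1],
  [0,145,170,0,1],
  [0,170,198,0,1],
  [0,181,211,0,1],
  [0,181,211,0,1],
])

```text
time: 7.5
tool_pos: [0.5763, 0.0455, 0.2064]
tool_rot: [-0.421, -0.566, -0.423, 0.568]
contact_force: [-1.4, 0.8, -5.7]
gripper_width: 0.616
```

Run:
```python
from h import *
f=grab("top"); g=grab("side"); goal((.5774,.0461,.165)); s=manip.state(); print(s["contact_force"],s["gripper_width"])
im=[]
for F in(f,g):
    c=pix(F,[[.5774,.0461,.17]])[0].astype(int); print(c)
    x=max(c[0]-50,0);y=max(c[1]-50,0)
    im.append(cv2.resize(cv2.cvtColor(F["img"],cv2.COLOR_RGB2BGR)[y:y+100,x:x+100],(400,400),interpolation=cv2.INTER_CUBIC))
cv2.imwrite("pics/over.png",np.hstack(im))
```

```text
tool x [-3.e-03  8.e-04 -1.e+00] jaw yaw -0.288 tcp [0.5763 0.0468 0.2076]
shift [42.6  1.4  0.4] turn 0 j [-4.800e-02 -4.000e-02  1.746e+00  1.000e-03  1.439e+00  2.400e-01]
[ 0.03302543  0.50827832 -6.353521  ] 0.6121572359436313
[309 217]
[333 200]
```

View pics/over.png

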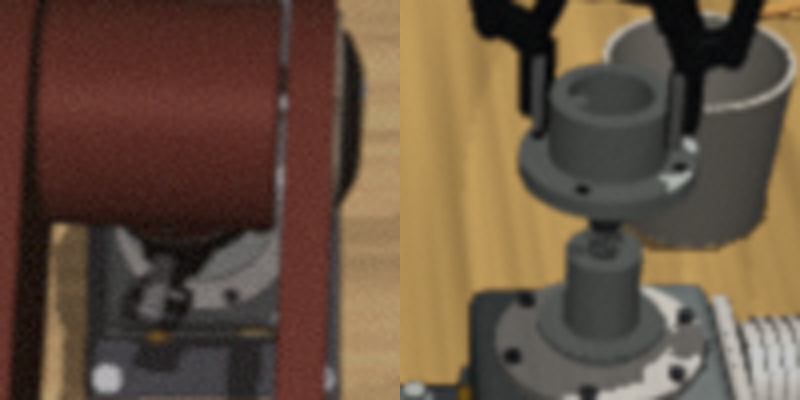

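The side crop shows the hub level in the fingers, directly over the threaded nose at about (600,240), with the tab to the left at (580,100).

Call:
play_rows([
  [10,1,0,-0.05,1],
  [25,1,0,-0.1,1],
  [38,1,0,-0.1,1],
  [38,1,0,-0.1,1],
  [38,1,0,-0.1,1],
  [38,1,0,-0.1,1],
])

```text
time: 8.35
tool_pos: [0.5789, 0.0458, 0.1723]
tool_rot: [0.451, 0.545, 0.45, -0.545]
contact_force: [-0.4, -0.9, -5.4]
gripper_width: 0.614
```

Run:
```python
from h import *
f=grab("side"); p=cloud(f); goal((.5774,.0461,.15)); s=manip.state(); print(s["contact_force"],s["gripper_width"])
# side view silhouettes: centre columns of collar / spindle rows via depth mask near axis
d=np.hypot(p[...,0]-.5774,p[...,1]-.0461)
for lo,hi,r in((.112,.143,.023),(.166,.188,.032),(.15,.158,.045)):
    m=(d<r)&(p[...,2]>lo)&(p[...,2]<hi); q=p[m]
    # circle fit
    A=np.c_[2*q[:,:2],np.ones(len(q))]; x=np.linalg.lstsq(A,(q[:,:2]**2).sum(1),rcond=None)[0]
    print(len(q),x[:2],np.sqrt(x[2]+x[0]**2+x[1]**2), q[:,2].min(),q[:,2].max(), "x-range mid",(np.percentile(q[:,0],1)+np.percentile(q[:,0],99))/2)
```

```text
tool x [ 1.5e-03 -1.0e-04 -1.0e+00] jaw yaw -0.189 tcp [0.5789 0.0458 0.1722]
shift [22.2 -1.5 -0. ] turn 0 j [-0.049 -0.01   1.776  0.     1.373  0.14 ]
[ 0.400373   -0.04565539 -4.83279764] 0.6141021779748319
207 [0.57785628 0.04433111] 0.01635839569726514 0.11208215289220491 0.14002695260254783 x-range mid 0.5776514388846096
453 [0.57872647 0.04287242] 0.02394685019125968 0.16627792953762877 0.18797159350260395 x-range mid 0.5755938479611546
80 [0.58079874 0.04713935] 0.039669299476587185 0.15227320760211693 0.1579385566819006 x-range mid 0.5781655708332795
```

Call:
play_rows([
  [7,-1,0,0,1],
  [14,-1,0,0,1],
  [21,-1,0,0,1],
  [24,-1,0,0,1],
  [24,-1,0,0,1],
])

```text
time: 9.02
tool_pos: [0.5768, 0.0458, 0.1463]
tool_rot: [-0.45, -0.544, -0.451, 0.546]
contact_force: [-2.2, -2.0, -6.9]
gripper_width: 0.614
```

Run:
```python
from h import *
goal((.5774,.0461,.1362)); s=manip.state(); print(s["contact_force"],s["ft_torque"])
for i in range(4): grab("side"); s=manip.state();print(s["tool_pos"].round(4),s["contact_force"].round(1))
```

```text
tool x [-1.8e-03 -3.0e-04 -1.0e+00] jaw yaw -0.189 tcp [0.5768 0.0458 0.1463]
shift [10.1  0.6 -0.4] turn 0 j [-0.049  0.012  1.8   -0.     1.332  0.14 ]
[-2.23839111 -2.00749045 -6.88845312] [-0.33033531  0.25068171 -0.0477581 ]
[0.5768 0.0458 0.1465] [-2.1 -1.2 -6.5]
[0.5768 0.0458 0.1467] [-1.6 -2.4 -8.1]
[0.5768 0.0458 0.1468] [-1.2 -2.  -7.1]
[0.5769 0.0458 0.1468] [-1.9 -2.1 -7.6]
```

Call:
play_rows([
  [3,0,0,0,1],
  [6,0,0,0,1],
  [9,0,0,0,1],
  [11,0,0,0,1],
  [11,0,0,0,1],
])

```text
time: 9.85
tool_pos: [0.5772, 0.0455, 0.1369]
tool_rot: [-0.451, -0.544, -0.45, 0.545]
contact_force: [-4.6, -3.0, -3.5]
gripper_width: 0.61
```

Call:
play_rows([
  [1,0,0,0,1],
  [2,0,0,0,1],
  [2,0,0,0,1],
])

```text
time: 10.22
tool_pos: [0.5773, 0.0455, 0.1365]
tool_rot: [-0.451, -0.544, -0.451, 0.545]
contact_force: [-8.4, -3.5, 3.1]
gripper_width: 0.613
```

The tab rests on the spindle end, about 12 mm short of home as expected, at roughly 9 N. I'll sweep in the positive direction under this light pressure.

Call:
play_rows([
  [0,0,0,0.03,1],
  [0,0,0,0.06,1],
  [0,0,0,0.09,1],
  [0,0,0,0.12,1],
  [0,0,0,0.15,1],
  [0,0,0,0.18,1],
])

```text
time: 10.98
tool_pos: [0.5769, 0.0451, 0.1363]
tool_rot: [-0.4, -0.582, -0.399, 0.584]
contact_force: [-8.9, -4.8, 3.5]
gripper_width: 0.61
```

Call:
play_rows([
  [0,0,0,0.03,1],
  [0,0,0,0.06,1],
  [0,0,0,0.09,1],
  [0,0,0,0.12,1],
  [0,0,0,0.15,1],
  [0,0,0,0.15,1],
])

```text
time: 11.72
tool_pos: [0.5768, 0.0454, 0.1359]
tool_rot: [-0.355, -0.611, -0.355, 0.612]
contact_force: [-8.7, -4.1, 1.6]
gripper_width: 0.614
```

Call:
play_rows([
  [1,-0.6,0.9,0.02,1],
  [1,-1.2,1.8,0.04,1],
  [1,-1.2,1.8,0.07,1],
  [1,-1.2,1.8,0.1,1],
  [1,-1.2,1.8,0.13,1],
  [1,-1.2,1.8,0.13,1],
])

```text
time: 12.48
tool_pos: [0.5755, 0.045, 0.1332]
tool_rot: [-0.314, -0.633, -0.314, 0.633]
contact_force: [0.0, -1.0, -6.7]
gripper_width: 0.613
```

Run:
```python
from h import *
goal((.5774,.0461,.1362)); s=manip.state(); print(s["contact_force"],s["ft_torque"])
F=grab("side"); c=pix(F,[[.5774,.0461,.14]])[0].astype(int); x,y=c-[40,45]; print(x,y)
save(F,"turn.png",8,(x,y,x+80,y+70))
```

```text
tool x [-0.  0. -1.] jaw yaw -0.649 tcp [0.5755 0.045  0.1332]
shift [-3.   0.9 -2.1] turn 0 j [-0.051  0.02   1.815  0.     1.307  0.598]
[ 0.02540626 -0.97419938 -6.71460968] [-0.01793746 -0.01241355 -0.02351489]
292 169
```

View pics/turn.png

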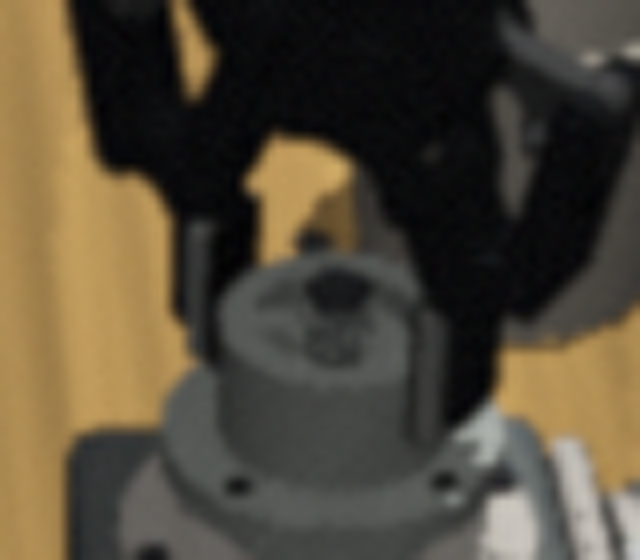

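The side crop shows the hub on the spindle around the nose. The measured TCP height has gone below the resting level with only the hub's weight on the wrist, so the tab has entered the keyway. I'll lower gently.

Call:
play_rows([
  [1,0,0,0,1],
  [2,0,0,0,1],
  [3,0,0,0,1],
  [4,0,0,0,1],
  [4,0,0,0,1],
])

```text
time: 13.15
tool_pos: [0.5754, 0.045, 0.1292]
tool_rot: [-0.314, -0.633, -0.315, 0.633]
contact_force: [0.2, -0.8, -6.3]
gripper_width: 0.61
```

Call:
play_rows([
  [1,0,0,0,1],
  [2,0,0,0,1],
  [3,0,0,0,1],
  [4,0,0,0,1],
  [4.5,0,0,0,1],
  [4.5,0,0,0,1],
])

```text
time: 13.9
tool_pos: [0.5754, 0.045, 0.1248]
tool_rot: [-0.314, -0.633, -0.315, 0.633]
contact_force: [-0.4, 0.4, -5.6]
gripper_width: 0.613
```

Call:
play_rows([
  [1,0,0,0,1],
  [2,0,0,0,1],
  [2,0,0,0,1],
  [2,0,0,0,1],
])

```text
time: 14.4
tool_pos: [0.5755, 0.045, 0.1248]
tool_rot: [-0.314, -0.633, -0.315, 0.633]
contact_force: [-7.0, -0.3, 5.5]
gripper_width: 0.613
```

It's seated: travel stopped about 12 mm below the tab-on-end level. I'll ease off the pressure, open and withdraw.

Call:
play_rows([
  [-1.5,0,0,0,1],
  [-1.5,0,0,0,-1],
  [-1.5,0,0,0,-1],
  [-1.5,0,0,0,-1],
  [-1.5,0,0,0,-1],
  [-1.5,0,0,0,-1],
])

```text
time: 15.15
tool_pos: [0.5755, 0.045, 0.1243]
tool_rot: [0.315, 0.633, 0.314, -0.633]
contact_force: [0.1, 1.2, 0.1]
gripper_width: 1.0
```

Call:
play_rows([
  [-10,0,0,0,-1],
  [-30,0,0,0,-1],
  [-70,0,0,0,-1],
  [-120,0,0,0,-1],
  [-170,0,0,0,-1],
  [-200,0,0,0,-1],
  [-200,0,0,0,-1],
])

```text
time: 16.02
tool_pos: [0.577, 0.0449, 0.3301]
tool_rot: [0.316, 0.636, 0.313, -0.631]
contact_force: [0.8, -0.4, -0.5]
gripper_width: 1.001
```

Call:
play_rows([
  [0,-40,-40,0,-1],
  [0,-80,-80,0,-1],
  [0,-120,-120,0,-1],
  [0,-160,-160,0,-1],
  [0,-180,-180,0,-1],
  [0,-180,-180,0,-1],
])

```text
time: 16.77
tool_pos: [0.5396, 0.2987, 0.3227]
tool_rot: [-0.315, -0.632, -0.316, 0.634]
contact_force: [0.2, -0.1, -0.2]
gripper_width: 1.0
```

Run:
```python
from h import *
F=grab("side");f=grab("top"); s=manip.state(); print(s["time"],s["tool_pos"],s["contact_force"],s["gripper_width"])
p=cloud(f); d=np.hypot(p[...,0]-.5774,p[...,1]-.0461); z=p[...,2]
for a,b in((0,.006),(.0195,.026),(.031,.038)):
    q=z[(d>a)&(d<b)]; print(a,b,len(q),np.median(q),np.percentile(q,[10,90]))
P=p[(d>.031)&(d<.038)&(z>.11)&(z<.125)]; A=np.c_[P[:,:2]-[.5774,.0461],np.ones(len(P))]; print("tilt",np.linalg.lstsq(A,P[:,2],rcond=None)[0])
im=[]
for G in(f,F):
    c=pix(G,[[.5774,.0461,.12]])[0].astype(int); x,y=c-[50,50]
    im.append(cv2.resize(cv2.cvtColor(G["img"],cv2.COLOR_RGB2BGR)[y:y+100,x:x+100],(400,400),interpolation=cv2.INTER_CUBIC))
cv2.imwrite("pics/final.png",np.hstack(im))
```

```text
16.875 [0.54048248 0.29673908 0.32325268] [ 0.78715331 -0.27320703  0.14721413] 1.0001590864522607
0 0.006 29 0.16584228503662235 [0.16406624 0.16730634]
0.0195 0.026 224 0.1477890841835987 [0.14551384 0.1502215 ]
0.031 0.038 330 0.11771661423149454 [0.11545198 0.11994824]
tilt [-0.00472386 -0.00127676  0.117718  ]
```

View pics/final.png

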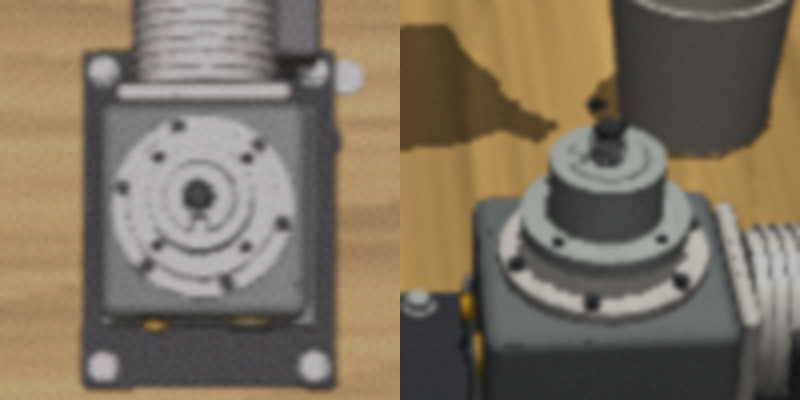

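The final crops show the hub level and seated on the shoulder. Its flange top is at 0.1177 m (0.117 expected) and its collar top at 0.1478 m (0.147 expected), flush with the spindle end. The gripper is clear.

```bash
python3 -c "
from plant import manip; print(manip.job_done())"
```

```text
the job is handed in; nothing more can be done
None
```

The hub is home on the spindle: its tab is in the keyway, the flange sits flat on the shoulder, and the gripper has let go and moved clear. I handed the job in at about 17 s, against the 67 s limit.

- **Grip:** I gripped the collar twice at right angles to centre the hub on the tool, then carried it over the spindle.
- **Fit:** I rested the tab on the spindle end with about 9 N of downward pressure. I turned the hub about 0.46 rad, and the tab dropped into the keyway. I then lowered the hub with almost no extra load until it stopped on the shoulder, about 12 mm below the tab-on-end level. It was pressed at about 11 N there, which I eased off before opening.
- **Sideways force:** During the turn the hub rubbed on the spindle with up to about 9 N of sideways force. I relieved this by shifting about 2 mm.
- **Last checks:**
  - The flange top measured 117.7 mm (117 expected) and the collar top 147.8 mm (147 expected).
  - Tilt was within 0.3°, which is inside the camera noise.
  - Wrist force was about zero.
- **Not checked:** I did not re-measure the nut, spacer, tub and jar at the end. The arm stayed well clear of them throughout.

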